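# Run the classroom flask mixer: set its lever, press the flask down and hold

### The arm

A 6-joint arm with a two-finger parallel gripper is mounted at the origin on the work surface. World frame = base frame: x ahead of the robot, y to its left, z up, the work surface at z = 0. Lengths are in mm, angles in rad, forces in N, time in s.
With the tool pointing down it reaches from about 300 to 775 mm from the base axis. Payload 14.6 kg.
Tool frame: the origin (TCP) lies on the centre line of the jaws, within the pads' length; the fingertips stand 22 mm ahead of it and the grasp point (between the pads) lies 3 mm ahead of it (manip.tcp_to_tips is the distance from the TCP to the fingertips, in mm); z points along the fingers, y is the direction in which the jaws open and shut (so a half turn about z gives the same grasp; the last joint's range is limited). The gripper opens to 94 mm and grips with 3 to 60 N. Pads are 16 mm wide; open, the fingers measure 119 mm over their backs; the gripper's body (75 mm by 177 mm) begins 78 mm behind the grasp point.
Start: joints at [1.135, 0.3, 1.521, -0, 1.321, -0.067], TCP at [198.27, 513.009, 227.446] pointing down, gripper open.
Joint ranges: [-3.03, 3.03], [-0.79, 2.21], [0.23, 2.52], [-1.04, 4.18], [0, 3.07], [-2.55, 2.55]. Speed limits (rad/s): [2.22, 2.22, 2.57, 3.14, 3.14, 3.14].

### API

Orientations are given as [roll, pitch, yaw] about the fixed x, y, z axes, in that order (R = Rz(yaw) Ry(pitch) Rx(roll)).
In Python, from cell import manip, vision, workorder gives the robot as it stands.
- The arm moves only by the tool carry_out, never from a script. Its argument "deltas" is a list of rows, each a list of 3 entries, a list of its own where there are three numbers: the shift along the tool's x, y, z in cm, then the turn about the tool's z in degrees, then the opening, from 0 (shut) to 1 (fully open). A call has 1 to 20 rows; each row shifts and turns the commanded pose from where the row before left it, along the tool's axes as they then stand; what a row does not reach is not made up. A row lasts 1/12 s, in which the tool goes at most 41.7 mm and 7.16 degrees, less where a joint would pass 70% of its speed; a pose out of reach is approached as far as the arm can. A call with a gripper value outside its range is refused whole. The fingers move at their own pace and stop on an object; "grip_force" is the grip in N (left out, the last holds). Time passes only in rows, so rows that do not move let the fingers close. It gives the time, the measured TCP pose, the force and the opening at its end, in the units of the state.
- manip.read_state(): the state, without advancing time (a new reading comes with each control period).
- vision.camera(name): name is "side" or "top" or "wrist"; returns (picture, depth): 384x512x3 uint8, red, green, blue; 384x512 float32, mm along the optical axis (not along the pixel's ray), 0 where there is no reading.
- vision.calibration(name): a dict with "mtx" (3x3 intrinsics, pixels), "eye" and "orientation" of the camera in the world. Camera axes: x right, y down, z forward; pixel columns grow to the right and rows downward; lengths in mm; the calibration is good to about 2 mm. A picture is of the moment at which its call begins: read the wrist's pose just before it. calibration takes no time and is no camera call; for the wrist camera it gives the pose at the moment of the call.
- workorder.sign_off(): hands the job in, once; it reports no verdict.
The state is a dict: "clock": time; "joints": joint angles; "qd": joint speeds; "effort": joint torques, N m; "eef_pos": TCP position; "eef_rot": TCP orientation; "wrist_force": force on the tool from outside, world axes, zero at the start; "moment": the same for the moment, N m; "finger_gap": finger opening in mm.
Only numpy, scipy, OpenCV 4.12 (cv2) and the standard library are available. Lean on these libraries where they do the work, as an engineer would, in place of code of your own. Each camera call takes 0.05 s, during which the arm holds its last target.

### The job

Set the mixer's speed lever to medium by swinging it straight up, let go of it, then take the stoppered round flask out of its cork ring, put it upright, bulb down, into the mixer's sprung ring and press it down, without ramming it, until the ring is at or almost at its bottom stop, because the mixer runs only while pressed. Finish while still holding the flask pressed down like that; leave the beaker and the jar where they are and never let the flask tip over.

Things in the scene. Friction and masses are not known exactly. Their poses are not given: they have to be found in the camera images.
- mixer: the mixer, a white box-shaped housing fixed to the bench, 150 (own x) x 230 (own y) mm, its flat top 65 mm above the bench. Origin at the centre of its underside on the bench, z up; it stands at a different place and yaw each time. On its top, at own (0, -50) mm, sits the sprung ring, inside a low fixed collar (94 mm outside diameter, 12 mm high); at own (0, +65) mm the speed lever, between two low cheeks that end 28 mm above the top
- speed_lever (a joint): angle of the speed lever about the mixer's own y axis, rad: 0 = leaning 0.75 rad (43 degrees) towards the mixer's own -x, 0.75 = straight up (medium), 1.5 = leaning as far towards own +x. It starts somewhere leaning to own -x and stays where it is left (friction about 1 N at the grip)
- lever_grip (a point): centre of the lever's grey crossbar grip, a cylinder 18 mm in diameter and 40 mm long that lies along the mixer's own y axis, at the top of a 10 mm steel rod, 65 mm from the hinge; straight up, its top is 157 mm above the bench, so carry the flask higher than that or round it; it can be pinched from above across own x, and turns freely about its hinge with the rod
- lever_hinge (a point): the point on the lever's hinge axis (along the mixer's own y), 83 mm above the bench; it does not move
- cradle (a joint): how far the sprung ring is pressed down, m: 0 = up, 0.020 = on its bottom stop. The spring pushes back with 4.2 N at the start rising by 0.35 N per mm to 11.2 N at the stop; the flask's weight alone does not press it down
- cradle_top (a point): centre of the sprung ring's upper face, moving with the ring: 110 mm above the bench when up, 90 mm when on its stop. The ring is plain metal, 68 mm outside and 48 mm inside diameter, 12 mm thick, axis vertical, on a wide coil spring and guide pins. A flask seated in it stands with its bulb's bottom 11 mm below this point
- flask: the round-bottomed glass flask with a cork stopper, 160 g give or take a third: bulb 64 mm in diameter, neck 24 mm in diameter, lip 31 mm in diameter from 103 to 106 mm up, stopper with a flat top 29 mm across, 120 mm above the bulb's bottom. Origin at the bottom of the bulb, z along the neck to the stopper. It starts upright in the cork ring with its origin 16 mm above the bench
- flask_neck (a point): point on the flask's axis in the middle of the bare neck, 86 mm above the bulb's bottom: the place to grip. The bare neck runs from about 62 to 103 mm
- cork_ring: cork ring fixed to the bench in which the flask stands at the start: 84 mm outside, 44 mm inside diameter, 25 mm high; origin at the centre of its underside
- beaker: bystander: empty glass beaker 66 mm in diameter, 75 mm high, standing near the flask; it and the cork ring change places. Origin at the centre of its underside
- jar: bystander: small closed jar with a black cap, 70 mm in diameter, 85 mm high, standing to the right of the mixer (robot's right, -y). Origin at the centre of its underside

How it is judged:
By the outcome, as a careful person would: the job done as asked, in the order asked, and still so for the second after the job is handed in, while the arm keeps its last pose, push and grip.
It also fails if it takes over 51 s, if anything falls off the work surface, if the arm or the gripper's body presses on something with over 40 N, if the wrist force passes 120 N, or if a joint passes its speed limit or range.

## Working session

There is one attempt and no reset: what is moved stays moved. The work goes in short steps, Python scripts to look and compute and a tool call to move; the robot and the scene stay as the last step left them, time stands still between calls to the robot, and variables do not carry over. Pictures are saved under pics/ and viewed, and the job is handed in when it is done.

Besides the shell and the picture viewer there is one more tool, called after "Request:" by a JSON object that holds its "fn" and its "kwargs", one argument or row to a line. carry_out: Moves the arm, as the interface text tells. Its arguments: {"type":"object","properties":{"deltas":{"type":"array","items":{"type":"array"}},"grip_force":{"type":"number"}},"required":["deltas"]}

```bash
ls; mkdir -p pics; cat > h.py <<'E'
import numpy as np,cv2
from cell import manip,vision,workorder
def cal(n):
    c=vision.calibration(n); return np.array(c['mtx']),np.array(c['eye']),c['orientation']
E
python3 - <<'E'
from h import *
print(manip.read_state())
for n in ['top','side','wrist']:
    print(n,vision.calibration(n))
    p,d=vision.camera(n); cv2.imwrite(f'pics/{n}0.png',p[:,:,::-1]); np.savez(f'{n}0.npz',p=p,d=d)
E
```

```text
pics
{'clock': 0.0, 'joints': array([ 1.13536844e+00,  3.00466331e-01,  1.52159093e+00, -1.73687033e-05,
        1.32069533e+00, -6.65767677e-02]), 'qd': array([ 1.77834927e-03, -2.45041727e-03,  1.73454876e-04, -4.49042278e-05,
       -7.49022773e-04, -4.06322493e-04]), 'effort': array([-2.60705401e-04, -5.31807518e+01, -3.52745819e+01,  7.08202645e-02,
        2.43411079e-02, -1.21746898e-04]), 'eef_pos': array([198.19217199, 512.79142961, 226.88476734]), 'eef_rot': array([-3.14043417e+00, -6.03817528e-05,  2.77274581e+00]), 'wrist_force': array([ 0.76907024, -0.42620607, -0.31574884]), 'moment': array([-0.0346934 , -0.02598865, -0.01594039]), 'finger_gap': 94.12204558371451}
top {'mtx': array([[361.17022661,   0.        , 258.28194177],
       [  0.        , 361.17022661, 192.61637607],
       [  0.        ,   0.        ,   1.        ]]), 'eye': array([ 458.86471316,  -49.55113972, 1020.80644808]), 'orientation': array([-3.03901065, -0.01233776, -1.55045268])}
side {'mtx': array([[402.83782303,   0.        , 254.52823605],
       [  0.        , 402.83782303, 187.88726804],
       [  0.        ,   0.        ,   1.        ]]), 'eye': array([225.80525006, 455.23871644, 842.49754261]), 'orientation': array([-2.44445947, -0.01707786, -2.57729184])}
wrist {'mtx': array([[280.38589957,   0.        , 258.24571243],
       [  0.        , 280.38589957, 190.25128584],
       [  0.        ,   0.        ,   1.        ]]), 'eye': array([126.15611427, 541.19821371, 383.97639406]), 'orientation': array([2.87114327e+00, 1.99280116e-03, 1.20090705e+00])}
```

View pics/top0.png

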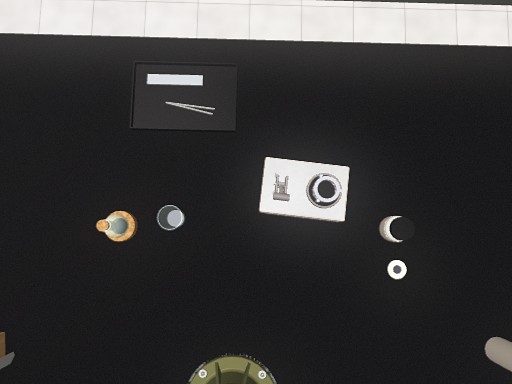

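View pics/side0.png

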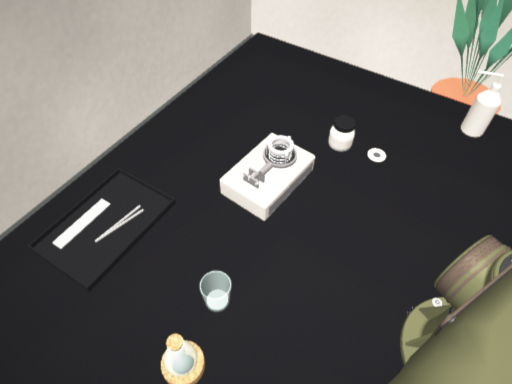

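View pics/wrist0.png

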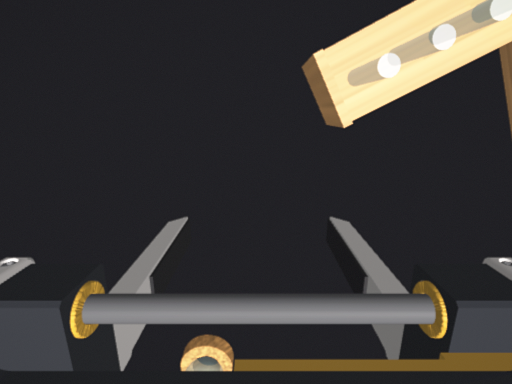

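```bash
cat >> h.py <<'E'
from scipy.spatial.transform import Rotation as Ro
def cam(n):
    c=vision.calibration(n); return np.array(c['mtx']),np.array(c['eye']),Ro.from_euler('xyz',c['orientation']).as_matrix()
def plane(C,uv,z):
    K,e,R=C; uv=np.atleast_2d(np.asarray(uv,float)); r=np.c_[uv,np.ones(len(uv))]@np.linalg.inv(K).T@R.T
    return e+r*((z-e[2])/r[:,2])[:,None]
def deproj(C,u,v,d):
    K,e,R=C; r=np.c_[u,v,np.ones(len(u))]@np.linalg.inv(K).T*np.asarray(d)[:,None]
    return e+r@R.T
def proj(C,P):
    K,e,R=C; q=(np.atleast_2d(P)-e)@R@K.T; return q[:,:2]/q[:,2:]
E
python3 - <<'E'
from h import *
p=np.load('top0.npz')['p'];d=np.load('top0.npz')['d']; C=cam('top')
crop=p[145:230,250:360,::-1]; cv2.imwrite('pics/tz.png',cv2.resize(crop,None,fx=7,fy=7,interpolation=cv2.INTER_NEAREST))
crop=p[195:250,85:195,::-1]; cv2.imwrite('pics/tf.png',cv2.resize(crop,None,fx=7,fy=7,interpolation=cv2.INTER_NEAREST))
v,u=np.mgrid[0:384,0:512]; P=deproj(C,u.ravel(),v.ravel(),d.ravel()).reshape(384,512,3)
print('bench z',np.median(P[260:320,200:240,2]))
z=P[:,:,2]
m=((z>50)&(z<80)).astype(np.uint8); m[:140]=0;m[235:]=0;m[:,:240]=0;m[:,365:]=0
w=((p.min(2)>120)).astype(np.uint8); w[:145]=0;w[230:]=0;w[:,:250]=0;w[:,365:]=0
for mm,nm in((m,'depth'),(w,'white')):
    c=max(cv2.findContours(mm,0,2)[0],key=cv2.contourArea); 
    Q=plane(C,c[:,0],65)
    r=cv2.minAreaRect(Q[:,:2].astype(np.float32)); print(nm,r)
# heights
for nm,(u0,u1,v0,v1) in dict(lever=(265,300,165,210),ring=(300,350,165,215),flask=(90,140,200,250)).items():
    s=P[v0:v1,u0:u1].reshape(-1,3); s=s[s[:,2]>0]; o=s[np.argsort(-s[:,2])[:12]]; print(nm,o.round(0).tolist())
s=P[180:205,268:298,2]; print(s.round(0).astype(int))
E
```

```text
bench z 0.6999573141666247
depth ((570.3333740234375, -182.0788116455078), (228.71615600585938, 151.12188720703125), 84.49468231201172)
white ((570.1055297851562, -181.6551971435547), (228.6234588623047, 150.54696655273438), 84.45021057128906)
lever [[459.0, -50.0, 1021.0], [459.0, -50.0, 1021.0], [459.0, -50.0, 1021.0], [544.0, -109.0, 151.0], [542.0, -126.0, 149.0], [542.0, -104.0, 149.0], [542.0, -111.0, 149.0], [541.0, -97.0, 148.0], [537.0, -119.0, 148.0], [535.0, -131.0, 148.0], [540.0, -131.0, 148.0], [544.0, -114.0, 148.0]]
ring [[459.0, -50.0, 1021.0], [459.0, -50.0, 1021.0], [459.0, -50.0, 1021.0], [459.0, -50.0, 1021.0], [459.0, -50.0, 1021.0], [459.0, -50.0, 1021.0], [459.0, -50.0, 1021.0], [459.0, -50.0, 1021.0], [576.0, -258.0, 115.0], [563.0, -258.0, 115.0], [594.0, -240.0, 115.0], [540.0, -223.0, 114.0]]
flask [[459.0, -50.0, 1021.0], [459.0, -50.0, 1021.0], [459.0, -50.0, 1021.0], [459.0, -50.0, 1021.0], [459.0, -50.0, 1021.0], [459.0, -50.0, 1021.0], [459.0, -50.0, 1021.0], [459.0, -50.0, 1021.0], [458.0, 317.0, 140.0], [453.0, 324.0, 140.0], [458.0, 308.0, 139.0], 
[... 2448 characters left out ...]
142 143 142 144 146 143
  143 144 148 145  66  63  67  66  67  66  66  62]
 [ 61  68  66  64  67  65  62  63  68  65  65  67  66  63 139 140 139 142
  140 144 140  65  66  70  65  65  68  66  65  69]
 [ 63  68  65  65  63  67  66  68  65  67  66  67  65  65  65  67  64  67
   65  65  68  64  65  68  64  66  67  66  66  65]
 [ 64  64  62  66  66  61  65  63  65  67  66  66  65  65  65  66  65  67
   63  67  64  65  64  64  64  66  67  67  70  67]
 [ 65  66  65  67  65  65  65  70  68  65  67  68  65  66  66  64  64  65
   65  65  64  62  66  66  67  65  68  65  69  60]
 [ 67  65  65  65  65  65  66  63  64  66  65  68  64  64  67  64  66  65
   66  66  63  63  67  66  63  67  64  67  66  65]]
```

View pics/tz.png

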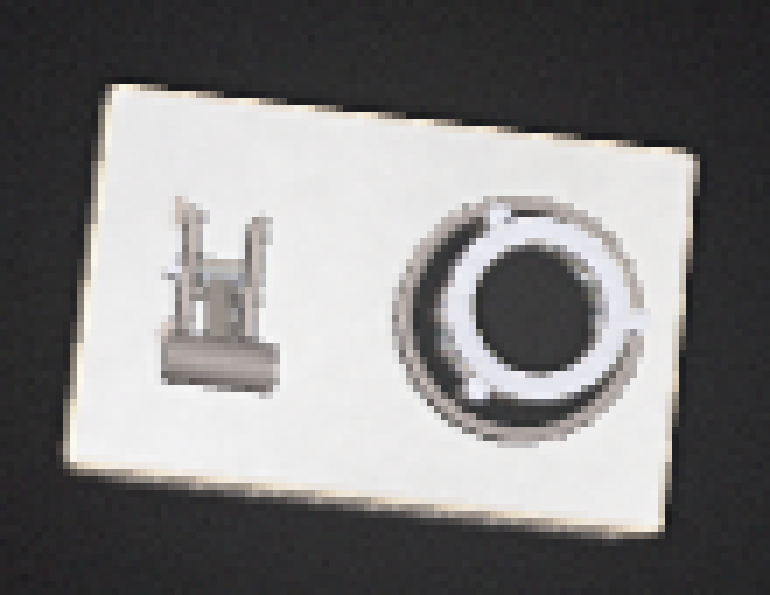

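View pics/tf.png

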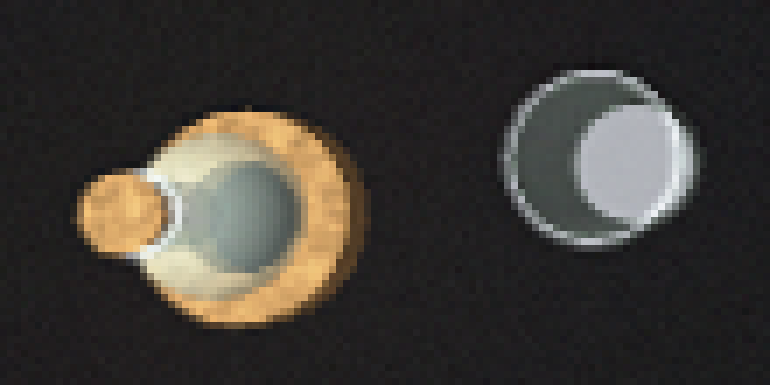

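```bash
python3 - <<'E'
from h import *
C=cam('top');S=cam('side')
p=np.load('top0.npz')['p'];d=np.load('top0.npz')['d'];ps=np.load('side0.npz')['p']
hsv=cv2.cvtColor(p,cv2.COLOR_RGB2HSV); m=cv2.inRange(hsv,(5,90,90),(25,255,255))
m[:, :85]=0;m[:,140:]=0
n,l,st,ce=cv2.connectedComponentsWithStats(m); 
for i in range(1,n):
    if st[i,4]>30: print('top comp',st[i],ce[i],'z136',plane(C,ce[i],136)[0].round(1))
hs=cv2.cvtColor(ps,cv2.COLOR_RGB2HSV); m=cv2.inRange(hs,(5,90,90),(25,255,255))
m[:320]=0;m[:,:150]=0;m[:,215:]=0
n,l,st,ce=cv2.connectedComponentsWithStats(m)
for i in range(1,n):
    if st[i,4]>30: print('side comp',st[i],ce[i],'z130',plane(S,ce[i],130)[0].round(1))
cv2.imwrite('pics/sf.png',cv2.resize(ps[320:384,145:225,::-1],None,fx=7,fy=7,interpolation=0))
cv2.imwrite('pics/sm.png',cv2.resize(ps[130:220,215:325,::-1],None,fx=7,fy=7,interpolation=0))
# ring etc: collar and grip by depth band
v,u=np.mgrid[0:384,0:512]; P=deproj(C,u.ravel(),v.ravel(),d.ravel()).reshape(384,512,3)
z=P[:,:,2]
b=((z>132)&(z<160)); b[:,:265]=0;b[:,300:]=0;b[:180]=0;b[210:]=0
g=P[b]; print('grip n',b.sum(),'pix',np.c_[u[b],v[b]].mean(0),'mean',g.mean(0)); print(cv2.minAreaRect(g[:,:2].astype(np.float32)), np.percentile(z[b],[50,80,90,95]))
b=((z>104)&(z<118)); b[:,:300]=0;b[:,352:]=0;b[:160]=0;b[215:]=0
g=P[b]; print('ring',b.sum(),cv2.minEnclosingCircle(g[:,:2].astype(np.float32)),np.median(z[b]),g.mean(0))
b=((z>120)&(z<145)); b[:,:90]=0;b[:,118:]=0;b[:200]=0;b[250:]=0
g=P[b]; print('stopper',b.sum(),cv2.minEnclosingCircle(g[:,:2].astype(np.float32)),np.median(z[b]))
b=((z>15)&(z<35)); b[:,:90]=0;b[:,142:]=0;b[:200]=0;b[250:]=0
g=P[b]; print('cork',b.sum(),cv2.minEnclosingCircle(g[:,:2].astype(np.float32)),np.median(z[b]))
c=np.array([570.2,-181.9]);a=np.radians(-5.53);X=np.array([np.cos(a),np.sin(a)]);Y=np.array([-np.sin(a),np.cos(a)])
print('hinge',c+65*Y,'ring',c-50*Y)
# side view white top
w=(ps.min(2)>120).astype(np.uint8); w[:130]=0;w[220:]=0;w[:,:215]=0;w[:,320:]=0
cc=max(cv2.findContours(w,0,2)[0],key=cv2.contourArea)
print('predicted corners side',proj(S,[[*(c+sx*75*X+sy*115*Y),65] for sx in(-1,1) for sy in(-1,1)]).round(1).tolist())
E
```

```text
top comp [107 211  28  31 307] [124.76547231 226.34201954] z136 [460.8 263.9 136. ]
top comp [ 96 219  13  13 119] [101.77310924 225.07563025] z136 [462.8 319.6 136. ]
side comp [166 333  17  13  58] [172.         338.06896552] z130 [472.2 313.6 130. ]
side comp [185 341  20  43 201] [197.20895522 366.98507463] z130 [405.6 328.2 130. ]
side comp [160 354  16  30 110] [165.38181818 372.8       ] z130 [444.4 363.9 130. ]
grip n 122 pix [280.96721311 196.25409836] mean [ 541.57928811 -114.02855402  144.33846943]
((542.144287109375, -114.39759063720703), (39.68779754638672, 17.8135986328125), 84.34882354736328) [144.80180196 146.71522151 147.28424109 147.6711535 ]
ring 315 ((567.5421752929688, -231.97999572753906), 40.20905685424805) 110.50845762532481 [ 566.88613378 -231.93702101  110.32336194]
stopper 148 ((463.3877868652344, 318.0776672363281), 15.459610939025879) 135.55447570447092
cork 291 ((462.67669677734375, 317.8275146484375), 42.12919235229492) 25.49129394454951
hinge [ 576.46385029 -117.20251798] ring [ 565.38165362 -231.66729386]
predicted corners side [[315.9, 155.7], [264.9, 208.8], [271.3, 132.1], [218.0, 179.5]]
```

View pics/sf.png

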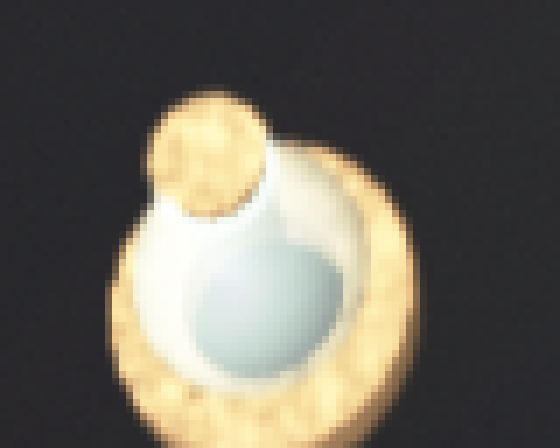

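View pics/sm.png

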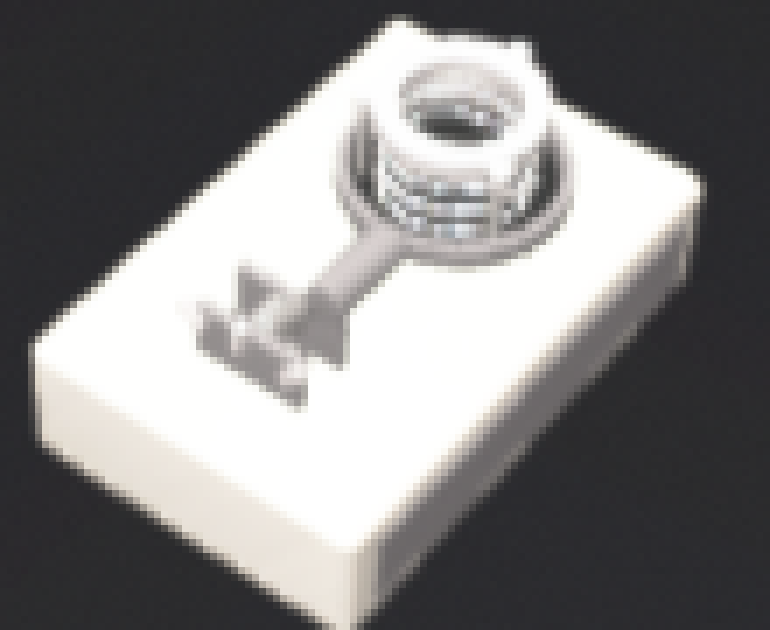

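Request:
{"fn": "carry_out", "kwargs": {
  "deltas": [
    [[0, 0, 0], 6.2, 0.5],
    [[0, 0, 0], 6.2, 0.5],
    [[0, 0, 0], 6.2, 0.5],
    [[0, 0, 0], 6.2, 0.5],
    [[0, 0, 0], 6.2, 0.5],
    [[0, 0, 0], 6.2, 0.5],
    [[0, 0, 0], 6.2, 0.5],
    [[0, 0, 0], 6.2, 0.5],
    [[0, 0, 0], 6.2, 0.5],
    [[0, 0, 0], 6.2, 0.5],
    [[0, 0, 0], 6.2, 0.5],
    [[0, 0, 0], 6.2, 0.5]
  ]
}}

```text
clock: 1.15
eef_pos: [198.2, 512.9, 227.2]
eef_rot: [-3.141, 0.001, 1.469]
wrist_force: [0.3, 0.2, -0.9]
finger_gap: 46.8
```

Request:
{"fn": "carry_out", "kwargs": {
  "deltas": [
    [[-2.95, 2, 0.1], 0, 0.5],
    [[-2.95, 2, 0.1], 0, 0.5],
    [[-2.95, 2, 0.1], 0, 0.5],
    [[-2.95, 2, 0.1], 0, 0.5],
    [[-2.95, 2, 0.1], 0, 0.5],
    [[-2.95, 2, 0.1], 0, 0.5],
    [[-2.95, 2, 0.1], 0, 0.5],
    [[-2.95, 2, 0.1], 0, 0.5],
    [[-2.95, 2, 0.1], 0, 0.5],
    [[-2.95, 2, 0.1], 0, 0.5],
    [[-2.95, 2, 0.1], 0, 0.5],
    [[-2.95, 2, 0.1], 0, 0.5],
    [[-2.95, 2, 0.1], 0, 0.5],
    [[-2.95, 2, 0.1], 0, 0.5],
    [[-2.95, 2, 0.1], 0, 0.5],
    [[-2.95, 2, 0.1], 0, 0.5],
    [[-2.95, 2, 0.1], 0, 0.5],
    [[-2.95, 2, 0.1], 0, 0.5],
    [[-2.95, 2, 0.1], 0, 0.5],
    [[-2.95, 2, 0.1], 0, 0.5]
  ]
}}

```text
clock: 2.82
eef_pos: [540.0, -114.6, 207.2]
eef_rot: [-3.141, -0.0, 1.474]
wrist_force: [0.1, 1.6, 0.3]
finger_gap: 47.4
```

```bash
python3 - <<'E'
from h import *
s=manip.read_state();print(s['eef_pos'],s['eef_rot'])
C=cam('wrist');p,d=vision.camera('wrist');np.savez('wrist1.npz',p=p,d=d)
cv2.imwrite('pics/wrist1.png',p[:,:,::-1]); print(C[1])
print(proj(C,[[542,-114.4,147],[576.5,-117.2,83],[566,-231.8,110]]))
v,u=np.mgrid[0:384,0:512]; P=deproj(C,u.ravel(),v.ravel(),d.ravel()).reshape(384,512,3);z=P[:,:,2]
b=(z>100)&(z<118)&(d>0)&(np.hypot(P[:,:,0]-566,P[:,:,1]+232)<45); 
if b.sum()>20: print('ring',b.sum(),P[b].mean(0),cv2.minEnclosingCircle(P[b][:,:2].astype(np.float32)))
b=(z>132)&(z<152)&(d>0)&(np.hypot(P[:,:,0]-542,P[:,:,1]+114)<25); print('grip',b.sum(),P[b].mean(0),cv2.minAreaRect(P[b][:,:2].astype(np.float32)),np.percentile(z[b],95))
E
```

```text
[ 539.9913562  -114.58520137  207.16412195] [-3.14129941e+00 -8.66473594e-05  1.47402926e+00]
[548.21362776 -36.86985018 364.19543532]
[[260.2708427  210.45893287]
 [293.20475515 189.14203659]
 [293.2985766  300.86429744]]
ring 664 [ 556.58193526 -215.50847061  108.10425128] ((562.6285400390625, -234.78692626953125), 38.388763427734375)
grip 1006 [ 543.84051015 -112.19573352  143.32210396] ((544.0996704101562, -114.07819366455078), (40.11066818237305, 18.182004928588867), 83.96150970458984) 146.13407837632104
```

View pics/wrist1.png

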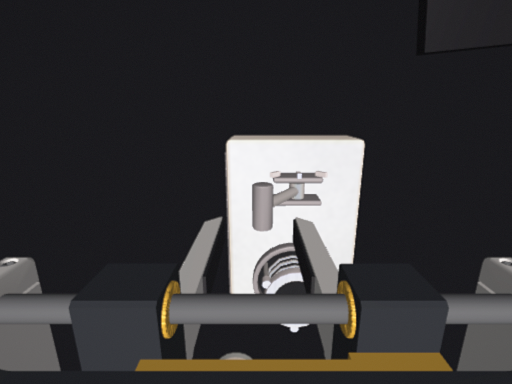

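```bash
python3 - <<'E'
from h import *
C=cam('wrist');f=np.load('wrist1.npz');p=f['p']
for r in (145,160,175,210):
    g=(p[r].min(1)>120); c=np.where(g)[0]; c=c[(c>200)&(c<380)]
    Q=plane(C,[[c[0]-.5+.0,r],[c[-1]+.5,r]],65); print(r,c[0],c[-1],Q.round(1).tolist(),Q.mean(0).round(1),np.linalg.norm(Q[1]-Q[0]))
g=np.where(p[:160,250:340].min(2).mean(1)>120)[0][0]; print('far edge',g,plane(C,[294,g-.5],65))
E
```

```text
145 226 364 [[511.9, -71.3, 65.0], [658.2, -86.0, 65.0]] [585.1 -78.7  65. ] 147.00557374846608
160 226 362 [[509.8, -87.2, 65.0], [656.1, -101.9, 65.0]] [583.  -94.5  65. ] 146.99734880754562
175 226 361 [[507.7, -103.5, 65.0], [655.0, -118.3, 65.0]] [ 581.3 -110.9   65. ] 148.07716501552494
210 228 357 [[504.6, -143.8, 65.0], [650.5, -158.4, 65.0]] [ 577.5 -151.1   65. ] 146.59027553261615
far edge 136 [[584.70004493 -68.66794828  65.        ]]
```

Request:
{"fn": "carry_out", "kwargs": {
  "deltas": [
    [[0, 0.1, 1], 0, 0.5],
    [[0, 0.1, 1], 0, 0.5],
    [[0, 0.1, 1], 0, 0.5],
    [[0, 0, 1], 0, 0.5],
    [[0, 0, 0.8], 0, 0.5],
    [[0, 0, 0.4], 0, 0.5],
    [[0, 0, 0], 0, 0.5],
    [[0, 0, 0], 0, 0.3],
    [[0, 0, 0], 0, 0.2],
    [[0, 0, 0], 0, 0.1],
    [[0, 0, 0], 0, 0.1],
    [[0, 0, 0], 0, 0.1]
  ],
  "grip_force": 10
}}

```text
clock: 3.87
eef_pos: [542.7, -113.1, 155.7]
eef_rot: [3.141, 0.0, 1.474]
wrist_force: [1.5, -0.6, -0.1]
finger_gap: 17.9
```

Request:
{"fn": "carry_out", "kwargs": {
  "deltas": [
    [[0, 0.32, -0.18], 0, 0.1],
    [[0, 0.32, -0.17], 0, 0.1],
    [[0, 0.33, -0.15], 0, 0.1],
    [[0, 0.34, -0.13], 0, 0.1],
    [[0, 0.34, -0.11], 0, 0.1],
    [[0, 0.36, -0.09], 0, 0.1],
    [[0, 0.35, -0.07], 0, 0.1],
    [[0, 0.36, -0.05], 0, 0.1],
    [[0, 0.37, -0.03], 0, 0.1],
    [[0, 0.4, -0.01], 0, 0.1],
    [[0, 0, 0], 0, 0.1],
    [[0, 0, 0], 0, 0.1],
    [[0, 0, 0], 0, 0.1]
  ]
}}

```text
clock: 4.95
eef_pos: [577.6, -116.5, 165.4]
eef_rot: [3.141, 0.0, 1.474]
wrist_force: [0.7, -0.9, 2.1]
finger_gap: 17.2
```

```bash
python3 - <<'E'
from h import *
s=manip.read_state();print(s['eef_pos'],s['eef_rot'],s['wrist_force'],s['finger_gap'])
p,d=vision.camera('side');cv2.imwrite('pics/side2.png',cv2.resize(p[110:220,200:330,::-1],None,fx=6,fy=6,interpolation=2))
E
```

```text
[ 577.57390376 -116.50475788  165.36206008] [3.14061263e+00 1.21917582e-04 1.47426985e+00] [ 0.74492135 -0.94151448  2.05344671] 17.246695394885855
```

View pics/side2.png

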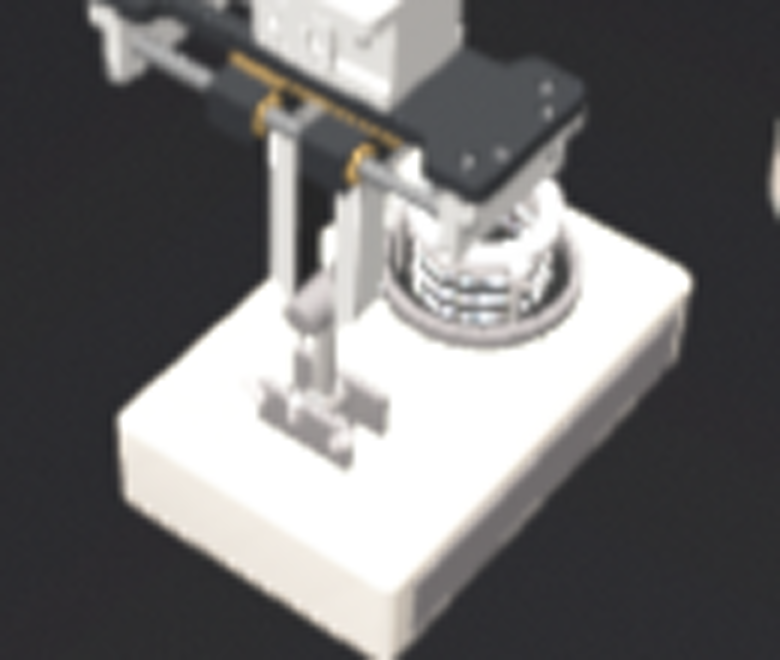

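Request:
{"fn": "carry_out", "kwargs": {
  "deltas": [
    [[0, 0, 0], 0, 0.25],
    [[0, 0, 0], 0, 0.35],
    [[0, 0, 0], 0, 0.4],
    [[0, 0, 0], 0, 0.4],
    [[0, 0, -1], 0, 0.4],
    [[0, 0, -2], 0, 0.4],
    [[0, 0, -2], 0, 0.4],
    [[0, 0, -1], 0, 0.4],
    [[1.5, 0, 0], 0, 0.4],
    [[3, 0, 0], 0, 0.4],
    [[3, 0, 0], 0, 0.4],
    [[3, 0, 0], 0, 0.4],
    [[3, 0, 0], 0, 0.4],
    [[3, 0, 0], 0, 0.4],
    [[3, 0, 0], 0, 0.4],
    [[3, 0, 0], 0, 0.4],
    [[3, 0, 0], 0, 0.4],
    [[0, 0, 0], 0, 0.4]
  ]
}}

```text
clock: 6.5
eef_pos: [601.6, 141.9, 225.3]
eef_rot: [-3.141, -0.001, 1.478]
wrist_force: [-0.8, 0.3, 0.1]
finger_gap: 37.8
```

```bash
python3 - <<'E'
from h import *
s=manip.read_state();print(s['eef_pos'],s['eef_rot'],s['wrist_force'],s['finger_gap'])
C=cam('top');p,d=vision.camera('top');np.savez('top3.npz',p=p,d=d)
cv2.imwrite('pics/top3.png',cv2.resize(p[140:240,60:370,::-1],None,fx=2.5,fy=2.5,interpolation=2))
v,u=np.mgrid[0:384,0:512]; P=deproj(C,u.ravel(),v.ravel(),d.ravel()).reshape(384,512,3);z=P[:,:,2]
b=(z>135)&(z<165)&(d>0)&(np.hypot(P[:,:,0]-577,P[:,:,1]+117)<35)
print(b.sum(),P[b].mean(0),cv2.minAreaRect(P[b][:,:2].astype(np.float32)),np.median(z[b]),np.percentile(z[b],90))
w=((p.min(2)>120)).astype(np.uint8); w[:145]=0;w[230:]=0;w[:,:250]=0;w[:,365:]=0
c=max(cv2.findContours(w,0,2)[0],key=cv2.contourArea);print(cv2.minAreaRect(plane(C,c[:,0],65)[:,:2].astype(np.float32)))
# cheeks
b=(z>86)&(z<100)&(np.hypot(P[:,:,0]-577,P[:,:,1]+117)<35); print('cheeks',P[b].mean(0),cv2.minAreaRect(P[b][:,:2].astype(np.float32)))
E
```

```text
[601.59336196 141.87405624 225.33575482] [-3.14142333e+00 -7.90621644e-04  1.47802501e+00] [-0.79301071  0.34625613  0.13795269] 37.79935532698745
123 [ 575.34921573 -117.60585763  155.56523267] ((575.98046875, -117.6534652709961), (39.4590950012207, 17.527359008789062), 84.9100570678711) 155.7545048332173 158.636523358858
((570.1160888671875, -181.54669189453125), (228.4054412841797, 150.54696655273438), 84.45021057128906)
cheeks [ 572.8252484  -113.8729895    92.63435427] ((578.1345825195312, -115.24400329589844), (33.784027099609375, 54.931331634521484), 86.64692687988281)
```

View pics/top3.png

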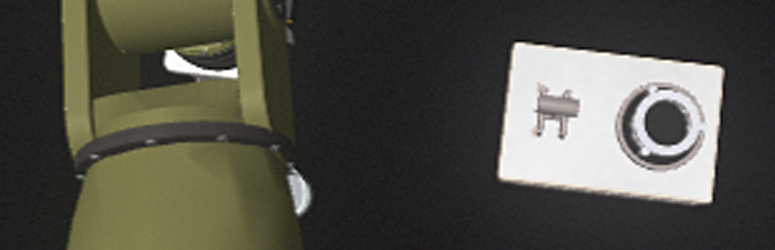

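Request:
{"fn": "carry_out", "kwargs": {
  "deltas": [
    [[1.6, -1.5, 0], 0, 0.4],
    [[2, -1.9, 0], 0, 0.4],
    [[2.1, -2, 0], 0, 0.4],
    [[2.1, -2, 0], 0, 0.4],
    [[2.1, -2, 0], 0, 0.4],
    [[2.1, -2, 0], 0, 0.4],
    [[2.1, -2, 0], 0, 0.4],
    [[1.6, -1.5, 0], 0, 0.4],
    [[0.6, -0.5, 0], 0, 0.4],
    [[0, 0, 0], 0, 0.4],
    [[0, 0, 0], 0, 0.4]
  ]
}}

```text
clock: 7.47
eef_pos: [464.8, 313.7, 225.5]
eef_rot: [3.141, 0.0, 1.474]
wrist_force: [-0.5, -0.6, 0.2]
finger_gap: 37.7
```

```bash
python3 - <<'E'
from h import *
s=manip.read_state();print(s['eef_pos'],s['eef_rot'],s['wrist_force'],s['finger_gap'])
C=cam('wrist');p,d=vision.camera('wrist')
print(proj(C,[[463,318,136],[463,318,25]]))
cv2.imwrite('pics/wrist4.png',p[:,:,::-1])
v,u=np.mgrid[0:384,0:512]; P=deproj(C,u.ravel(),v.ravel(),d.ravel()).reshape(384,512,3);z=P[:,:,2]
b=(z>130)&(z<145)&(d>0)&(np.hypot(P[:,:,0]-463,P[:,:,1]-318)<25); 
if b.sum()>9: print('stop',b.sum(),P[b].mean(0),cv2.minEnclosingCircle(P[b][:,:2].astype(np.float32)),np.median(z[b]))
E
```

```text
[464.80344928 313.68759846 225.47856821] [3.14128130e+00 1.33588613e-04 1.47413897e+00] [-0.48132755 -0.56307397  0.17547092] 37.733052195912265
[[255.47036099 195.78978916]
 [256.34200985 171.19711617]]
stop 730 [464.57007631 319.30774154 135.81726649] ((464.37188720703125, 318.99053955078125), 14.342196464538574) 135.81874532107759
```

View pics/wrist4.png

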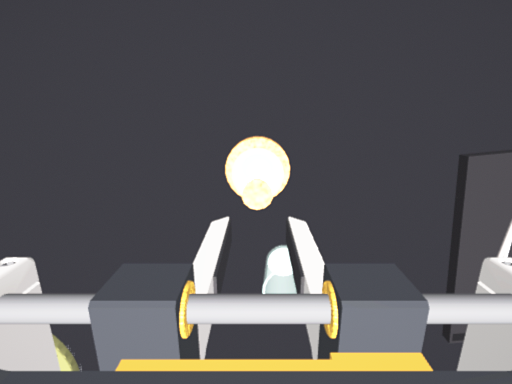

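Request:
{"fn": "carry_out", "kwargs": {
  "deltas": [
    [[0.3, -0.1, 0], 0, 0.6],
    [[0.2, 0, 0], 0, 0.6],
    [[0, 0, 1.5], 0, 0.6],
    [[0, 0, 2], 0, 0.6],
    [[0, 0, 2], 0, 0.6],
    [[0, 0, 2], 0, 0.6],
    [[0, 0, 2], 0, 0.6],
    [[0, 0, 1.5], 0, 0.6],
    [[0, 0, 0.9], 0, 0.6],
    [[0, 0, 0.3], 0, 0.6],
    [[0, 0, 0], 0, 0.6],
    [[0, 0, 0], 0, 0.6]
  ]
}}

```text
clock: 8.52
eef_pos: [464.2, 319.6, 104.1]
eef_rot: [3.141, -0.001, 1.474]
wrist_force: [0.3, 0.1, 0.9]
finger_gap: 56.5
```

```bash
python3 - <<'E'
from h import *
s=manip.read_state();print(s['eef_pos'],s['eef_rot'],s['wrist_force'],s['finger_gap'])
p,d=vision.camera('side');cv2.imwrite('pics/side5.png',cv2.resize(p[234:384,100:300,::-1],None,fx=4,fy=4,interpolation=2))
E
```

```text
[464.20230609 319.62512151 104.14789257] [ 3.14076428e+00 -6.13652480e-04  1.47403816e+00] [0.26428736 0.052358   0.91641834] 56.45092720626031
```

View pics/side5.png

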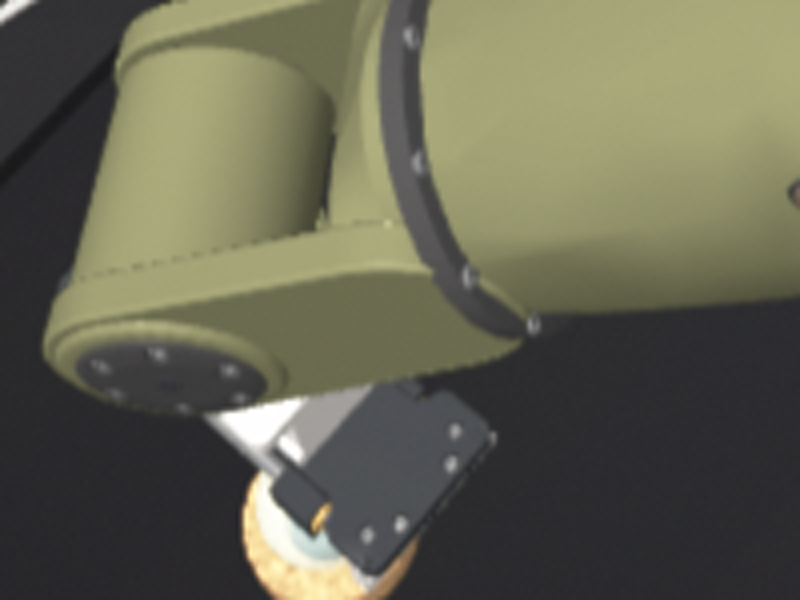

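Request:
{"fn": "carry_out", "kwargs": {
  "deltas": [
    [[0, 0, 0], 0, 0.4],
    [[0, 0, 0], 0, 0.3],
    [[0, 0, 0], 0, 0.2],
    [[0, 0, 0], 0, 0.15],
    [[0, 0, 0], 0, 0.1],
    [[0, 0, 0], 0, 0.1]
  ],
  "grip_force": 10
}}

```text
clock: 9.07
eef_pos: [463.8, 319.6, 103.5]
eef_rot: [3.141, -0.0, 1.474]
wrist_force: [-0.2, 0.0, 1.1]
finger_gap: 29.8
```

Request:
{"fn": "carry_out", "kwargs": {
  "deltas": [
    [[0, 0, 0], 0, 0.1],
    [[0, 0, 0], 0, 0.1],
    [[0, 0, -0.3], 0, 0.1],
    [[0, 0, -0.6], 0, 0.1],
    [[0, 0, -1], 0, 0.1],
    [[0, 0, -1], 0, 0.1],
    [[0, 0, -0.3], 0, 0.1],
    [[0, 0, 0], 0, 0.1]
  ],
  "grip_force": 35
}}

```text
clock: 9.73
eef_pos: [464.2, 319.8, 136.9]
eef_rot: [3.14, -0.001, 1.474]
wrist_force: [0.3, 0.2, -1.2]
finger_gap: 28.5
```

```bash
python3 - <<'E'
from h import *
s=manip.read_state();print(s['eef_pos'],s['eef_rot'],s['wrist_force'],s['moment'],s['finger_gap'])
p,d=vision.camera('wrist');cv2.imwrite('pics/wrist6.png',p[:,:,::-1])
p,d=vision.camera('side');cv2.imwrite('pics/side6.png',cv2.resize(p[234:384,100:300,::-1],None,fx=4,fy=4,interpolation=2))
E
```

```text
[464.22464818 319.79130781 136.8713605 ] [ 3.13971641e+00 -1.38777635e-03  1.47424762e+00] [ 0.25414582  0.23952617 -1.23571851] [-0.05547635  0.08091487 -0.03028122] 28.54521662962095
```

View pics/wrist6.png

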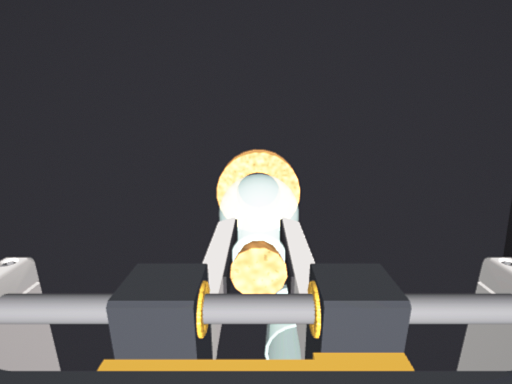

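View pics/side6.png

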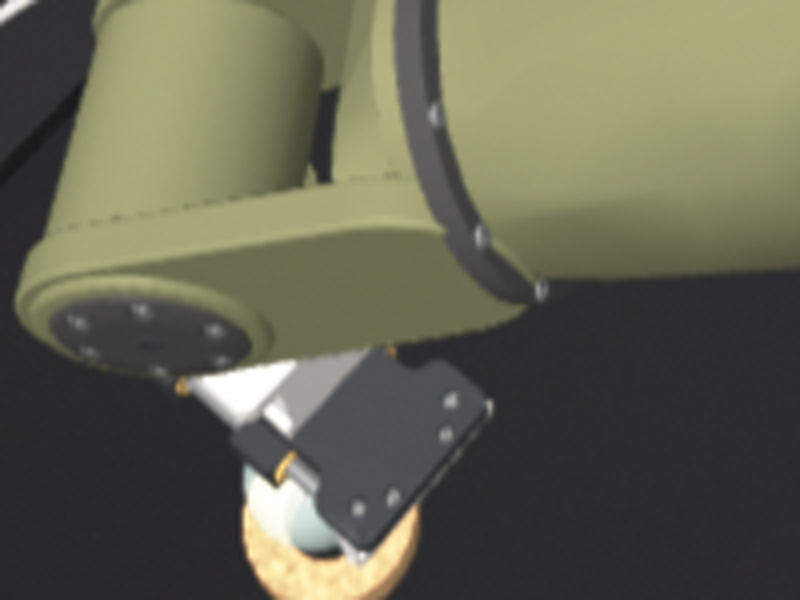

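```bash
python3 - <<'E'
from h import *
p=cv2.imread('pics/wrist6.png'); cv2.imwrite('pics/w6z.png',cv2.resize(p[160:370,180:340],None,fx=3.5,fy=2.8,interpolation=2))
C=cam('wrist');p,d=vision.camera('wrist');
v,u=np.mgrid[0:384,0:512]; P=deproj(C,u.ravel(),v.ravel(),d.ravel()).reshape(384,512,3)
b=(np.hypot(u-259,v-275)<17); print('stopper',np.median(P[b],0)); 
hsv=cv2.cvtColor(p,cv2.COLOR_RGB2HSV); m=cv2.inRange(hsv,(8,80,90),(28,255,255))>0
m&=(abs(u-259)<32)&(v>235)&(v<300); q=P[m]; q=q[(q[:,2]>140)&(q[:,2]<185)]; t=q[q[:,2]>np.percentile(q[:,2],60)-3]; print(len(t),t.mean(0),np.percentile(q[:,2],[20,50,80]),cv2.minEnclosingCircle(t[:,:2].astype(np.float32)))
E
```

```text
stopper [464.43178813 318.50657939 167.60601008]
708 [465.25574806 321.79973665 167.42682355] [164.06278946 167.23967261 167.91824137] ((464.07647705078125, 319.43475341796875), 14.850837707519531)
```

View pics/w6z.png

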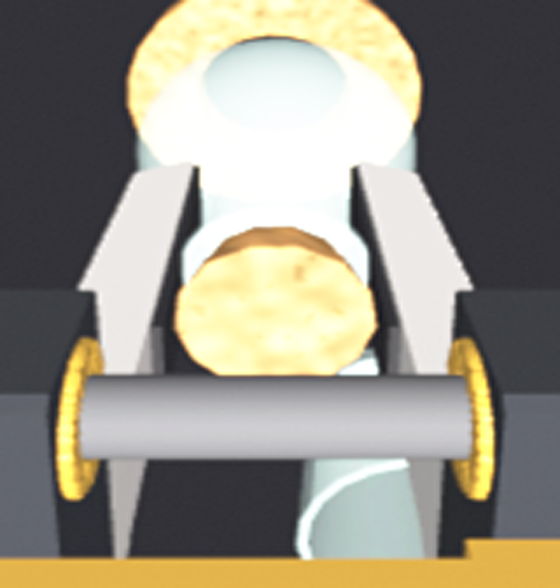

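```bash
python3 - <<'E'
from h import *
s=manip.read_state();C=cam('wrist');K,e,R=C
T=Ro.from_euler('xyz',s['eef_rot']).as_matrix()
def pt(zx,zy,y):
    uv=np.array([zx/3.5+180,zy/2.8+160]); r=R@np.linalg.inv(K)@np.array([*uv,1]); et=T.T@(e-s['eef_pos']); rt=T.T@r
    k=(y-et[1])/rt[1]; return (et+k*rt).round(1)
for n,a in dict(tipL=(196,163),midL=(163,325),lowL=(120,558),tipR=(357,165),midR=(390,325),lowR=(440,555)).items():
    print(n,[pt(*a,y).tolist() for y in(-14.3,14.3)])
# lip top-edge contact and stopper in tool frame
print(T.T@(np.array([464.1,319.4,167.5])-s['eef_pos']))
p,d=vision.camera('wrist')
cv2.imwrite('pics/w7.png',cv2.resize(p[215:345,200:320,::-1],None,fx=6,fy=4.5,interpolation=2))
E
```

```text
tipL [[10.7, -14.3, 16.2], [140.0, 14.3, -315.9]]
midL [[4.7, -14.3, -42.2], [145.5, 14.3, -262.3]]
lowL [[-1.8, -14.3, -81.6], [151.4, 14.3, -226.2]]
tipR [[143.8, -14.3, -324.4], [17.9, 14.3, -3.5]]
midR [[150.1, -14.3, -269.5], [12.2, 14.3, -53.9]]
lowR [[153.4, -14.3, -228.5], [9.1, 14.3, -91.5]]
[ 9.21535203e-03  4.76741395e-01 -3.24132414e+01]
```

View pics/w7.png

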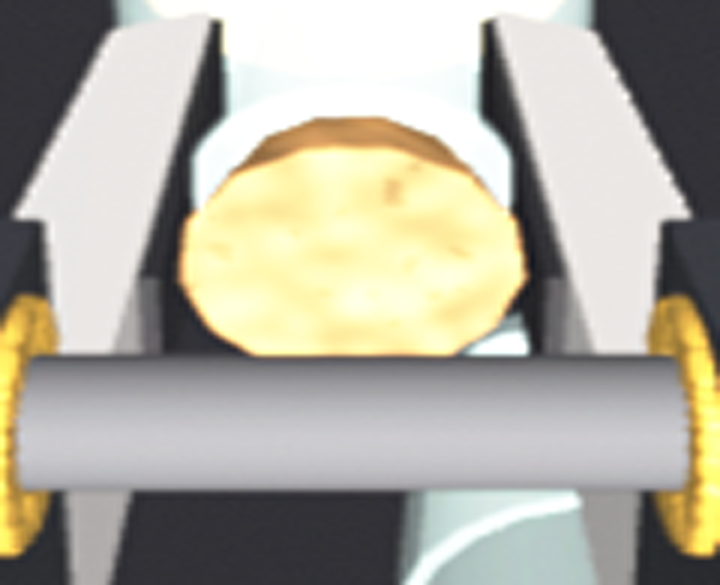

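Request:
{"fn": "carry_out", "kwargs": {
  "deltas": [
    [[0, 0, 0.8], 0, 0.1],
    [[0, 0, 1], 0, 0.1],
    [[0, 0, 0.8], 0, 0.1],
    [[0, 0, 0.4], 0, 0.1],
    [[0, 0, 0.15], 0, 0.1],
    [[0, 0, 0], 0, 0.1],
    [[0, 0, 0], 0, 0.1]
  ]
}}

```text
clock: 10.52
eef_pos: [463.8, 319.6, 103.6]
eef_rot: [3.142, -0.0, 1.474]
wrist_force: [0.1, 0.1, 1.0]
finger_gap: 28.6
```

Request:
{"fn": "carry_out", "kwargs": {
  "deltas": [
    [[0, 0, 0], 0, 0.3],
    [[0, 0, 0], 0, 0.4],
    [[0, 0, 0], 0, 0.45],
    [[0, 0, 0.15], 0, 0.45],
    [[0, 0, 0.15], 0, 0.45],
    [[0, 0, 0], 0, 0.45]
  ],
  "grip_force": 10
}}

```text
clock: 11.02
eef_pos: [463.6, 319.4, 100.4]
eef_rot: [-3.141, 0.0, 1.474]
wrist_force: [-0.1, -0.2, 0.8]
finger_gap: 42.3
```

Request:
{"fn": "carry_out", "kwargs": {
  "deltas": [
    [[0, 0, 0], 0, 0.4],
    [[0, 0, 0], 0, 0.3],
    [[0, 0, 0], 0, 0.2],
    [[0, 0, 0], 0, 0.15],
    [[0, 0, 0], 0, 0.1],
    [[0, 0, 0], 0, 0.1]
  ]
}}

```text
clock: 11.52
eef_pos: [463.8, 319.5, 100.9]
eef_rot: [3.142, -0.0, 1.474]
wrist_force: [0.5, 0.8, -1.1]
finger_gap: 30.3
```

Request:
{"fn": "carry_out", "kwargs": {
  "deltas": [
    [[0, 0, 0], 0, 0.1],
    [[0, 0, 0], 0, 0.1],
    [[0, 0, 0], 0, 0.1]
  ],
  "grip_force": 30
}}

```text
clock: 11.77
eef_pos: [463.8, 319.5, 100.9]
eef_rot: [3.142, -0.0, 1.474]
wrist_force: [-0.1, 0.2, -0.5]
finger_gap: 29.0
```

```bash
python3 - <<'E'
from h import *
s=manip.read_state();print(s['eef_pos'],s['eef_rot'],s['wrist_force'],s['moment'],s['finger_gap'])
C=cam('wrist');p,d=vision.camera('wrist');np.savez('w8.npz',p=p,d=d)
cv2.imwrite('pics/w8.png',cv2.resize(p[205:345,190:330,::-1],None,fx=5,fy=4.2,interpolation=2))
T=Ro.from_euler('xyz',s['eef_rot']).as_matrix()
v,u=np.mgrid[0:384,0:512]; P=deproj(C,u.ravel(),v.ravel(),d.ravel()); Q=((P-s['eef_pos'])@T).reshape(384,512,3)
for r in (222,230,240,250,260,270,280,290):
    print(r,[(c,*Q[r,c].round(0).astype(int)) for c in range(216,304,5)])
E
```

```text
[463.78778294 319.5297612  100.86120186] [ 3.14152674e+00 -2.12348826e-05  1.47424348e+00] [-0.10138941  0.21271626 -0.4727363 ] [-0.06755462 -0.09447045 -0.01169771] 29.040794275341757
222 [(216, np.int64(-26), np.int64(-41), np.int64(100)), (221, np.int64(10), np.int64(-24), np.int64(12)), (226, np.int64(9), np.int64(-21), np.int64(13)), (231, np.int64(10), np.int64(-17), np.int64(12)), (236, np.int64(8), np.int64(-14), np.int64(17)), (241, np.int64(4), np.int64(-12), np.int64(26)), (246, np.int64(9), np.int64(-8), np.int64(14)), (251, np.int64(11), np.int64(-4), np.int64(9)), (256, np.int64(12), np.int64(-1), np.int64(5)), (261, np.int64(12), np.int64(2), np.int64(6)), (266, np.int64(11), np.int64(5), np.int64(9)), (271, np.int64(9), np.int64(9), np.int64(13)), (276, np.int64(5), np.int64(13), np.int64(23)), (281, np.int64(8), np.int64(15), np.int64(16)), (286, np.int64(9), np.int64(18), np.int64(13)), (291, np.int64(9), np.int64(22), np.int64(14)), (296, np.int64(9), np.int64(25), np.int64(13)), (301, np.int64(-16), np.int64(38), np.int64(77))]
230 [(216, np.int64(9), np.int64(-2
[... 5523 characters left out ...]
2)), (236, np.int64(-8), np.int64(-11), np.int64(-35)), (241, np.int64(-8), np.int64(-8), np.int64(-35)), (246, np.int64(-7), np.int64(-6), np.int64(-36)), (251, np.int64(-8), np.int64(-3), np.int64(-35)), (256, np.int64(-8), np.int64(-1), np.int64(-35)), (261, np.int64(-8), np.int64(2), np.int64(-35)), (266, np.int64(-8), np.int64(4), np.int64(-35)), (271, np.int64(-8), np.int64(7), np.int64(-35)), (276, np.int64(-8), np.int64(9), np.int64(-34)), (281, np.int64(-8), np.int64(12), np.int64(-35)), (286, np.int64(-103), np.int64(30), np.int64(100)), (291, np.int64(1), np.int64(15), np.int64(-47)), (296, np.int64(5), np.int64(17), np.int64(-53)), (301, np.int64(9), np.int64(18), np.int64(-60))]
```

View pics/w8.png

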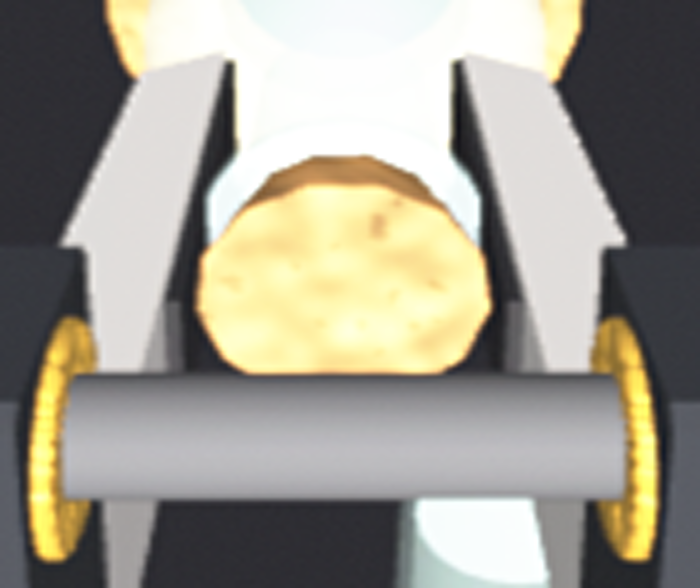

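Request:
{"fn": "carry_out", "kwargs": {
  "deltas": [
    [[0, 0, 0], 0, 0.1],
    [[0, 0, 0], 0, 0.1],
    [[0, 0, -0.2], 0, 0.1],
    [[0, 0, -0.5], 0, 0.1],
    [[0, 0, -0.9], 0, 0.1],
    [[0, 0, -1.2], 0, 0.1],
    [[0, 0, -1.5], 0, 0.1],
    [[0, 0, -1.5], 0, 0.1],
    [[0, 0, -1.5], 0, 0.1],
    [[0, 0, -1.5], 0, 0.1],
    [[0, 0, -1.5], 0, 0.1],
    [[0, 0, -1.5], 0, 0.1],
    [[0, 0, -1.5], 0, 0.1],
    [[0, 0, -1.5], 0, 0.1],
    [[0, 0, -1.2], 0, 0.1],
    [[0, 0, -0.9], 0, 0.1],
    [[0, 0, -0.4], 0, 0.1],
    [[0, 0, -0.2], 0, 0.1],
    [[0, 0, 0], 0, 0.1]
  ],
  "grip_force": 38
}}

```text
clock: 13.4
eef_pos: [463.7, 319.5, 276.0]
eef_rot: [3.142, -0.0, 1.474]
wrist_force: [-0.0, 0.9, -1.7]
finger_gap: 28.8
```

```bash
python3 - <<'E'
from h import *
s=manip.read_state();print(s['eef_pos'],s['eef_rot'],s['wrist_force'],s['moment'],s['finger_gap'])
p,d=vision.camera('side');cv2.imwrite('pics/side9.png',cv2.resize(p[184:384,50:300,::-1],None,fx=3,fy=3,interpolation=2))
C=cam('wrist');p,d=vision.camera('wrist')
T=Ro.from_euler('xyz',s['eef_rot']).as_matrix();v,u=np.mgrid[0:384,0:512]; P=deproj(C,u.ravel(),v.ravel(),d.ravel()); Q=((P-s['eef_pos'])@T).reshape(384,512,3)
m=(abs(u-259)<22)&(v>258)&(v<292); q=Q[m]; q=q[(q[:,2]<-25)&(q[:,2]>-45)]
A=np.c_[q[:,:2],np.ones(len(q))]; print('stopper top plane slope',np.linalg.lstsq(A,q[:,2],rcond=None)[0])
E
```

```text
[463.70561511 319.46193587 275.96954542] [ 3.14158643e+00 -7.94513814e-06  1.47424269e+00] [-0.04825181  0.89220715 -1.67060457] [-0.03629818  0.04638088 -0.0252586 ] 28.79123796524532
stopper top plane slope [ 3.57714250e-03 -2.74087738e-03 -3.44403119e+01]
```

View pics/side9.png

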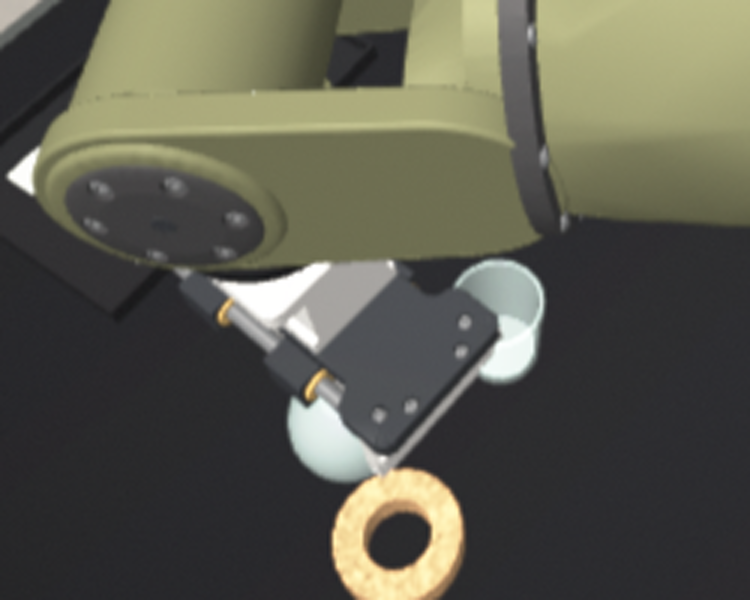

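Request:
{"fn": "carry_out", "kwargs": {
  "deltas": [
    [[-0.3, 0.1, 0], 0, 0.1],
    [[-0.6, 0.2, 0], 0, 0.1],
    [[-1, 0.3, 0], 0, 0.1],
    [[-1.3, 0.4, 0], 0, 0.1],
    [[-1.6, 0.46, 0], 0, 0.1],
    [[-1.6, 0.46, 0], 0, 0.1],
    [[-1.6, 0.46, 0], 0, 0.1],
    [[-1.6, 0.46, 0], 0, 0.1],
    [[-1.6, 0.46, 0], 0, 0.1],
    [[-1.6, 0.46, 0], 0, 0.1],
    [[-1.6, 0.46, 0], 0, 0.1],
    [[-1.6, 0.46, 0], 0, 0.1],
    [[-1.6, 0.46, 0], 0, 0.1],
    [[-1.6, 0.46, 0], 0, 0.1],
    [[-1.6, 0.46, 0], 0, 0.1],
    [[-1.6, 0.46, 0], 0, 0.1],
    [[-1.6, 0.46, 0], 0, 0.1],
    [[-1.6, 0.46, 0], 0, 0.1],
    [[-1.6, 0.46, 0], 0, 0.1],
    [[-1.6, 0.46, 0], 0, 0.1]
  ]
}}

```text
clock: 15.17
eef_pos: [519.0, 22.8, 275.9]
eef_rot: [3.141, 0.0, 1.474]
wrist_force: [-1.3, 0.8, -1.0]
finger_gap: 28.7
```

Request:
{"fn": "carry_out", "kwargs": {
  "deltas": [
    [[-1.6, 0.46, 0], 0, 0.1],
    [[-1.6, 0.46, 0], 0, 0.1],
    [[-1.6, 0.46, 0], 0, 0.1],
    [[-1.6, 0.46, 0], 0, 0.1],
    [[-1.6, 0.46, 0], 0, 0.1],
    [[-1.6, 0.46, 0], 0, 0.1],
    [[-1.6, 0.46, 0], 0, 0.1],
    [[-1.6, 0.46, 0], 0, 0.1],
    [[-1.6, 0.46, 0], 0, 0.1],
    [[-1.6, 0.46, 0], 0, 0.1],
    [[-1.6, 0.46, 0], 0, 0.1],
    [[-1.6, 0.46, 0], 0, 0.1],
    [[-1.6, 0.46, 0], 0, 0.1],
    [[-1.2, 0.4, 0], 0, 0.1],
    [[-0.9, 0.3, 0], 0, 0.1],
    [[-0.6, 0.2, 0], 0, 0.1],
    [[-0.3, 0.1, 0], 0, 0.1],
    [[0, 0, 0], 0, 0.1],
    [[0, 0, 0], 0, 0.1],
    [[0, 0, 0], 0, 0.1]
  ]
}}

```text
clock: 16.83
eef_pos: [565.8, -218.2, 276.0]
eef_rot: [3.141, -0.0, 1.475]
wrist_force: [0.5, -0.2, -1.9]
finger_gap: 28.7
```

```bash
cat > tilt.py <<'E'
from h import *
def tilt():
    s=manip.read_state();C=cam('wrist');p,d=vision.camera('wrist')
    T=Ro.from_euler('xyz',s['eef_rot']).as_matrix();v,u=np.mgrid[0:384,0:512]; P=deproj(C,u.ravel(),v.ravel(),d.ravel()); Q=((P-s['eef_pos'])@T).reshape(384,512,3)
    m=(abs(u-259)<22)&(v>258)&(v<292); q=Q[m]; q=q[(q[:,2]<-25)&(q[:,2]>-45)]
    A=np.c_[q[:,:2],np.ones(len(q))]; print('stopper plane',np.linalg.lstsq(A,q[:,2],rcond=None)[0].round(3))
    return s,C,p,P.reshape(384,512,3)
E
python3 - <<'E'
from tilt import *
s,C,p,P=tilt();print(s['eef_pos'],s['eef_rot'],s['wrist_force'],s['moment'],s['finger_gap'])
cv2.imwrite('pics/w10.png',p[:,:,::-1])
p,d=vision.camera('side');np.savez('side10.npz',p=p,d=d);cv2.imwrite('pics/side10.png',cv2.resize(p[60:220,180:340,::-1],None,fx=3.7,fy=3.7,interpolation=2))
p,d=vision.camera('top');np.savez('top10.npz',p=p,d=d);cv2.imwrite('pics/top10.png',cv2.resize(p[130:240,230:420,::-1],None,fx=4,fy=4,interpolation=2))
E
```

```text
stopper plane [ 7.0000e-03 -1.0000e-03 -3.4925e+01]
[ 565.80973437 -218.244862    275.95707575] [ 3.14147544e+00 -1.91734207e-05  1.47495843e+00] [ 0.49614585 -0.16261659 -1.90687395] [-0.00645395  0.07434021  0.04081036] 28.740893969491346
```

View pics/side10.png

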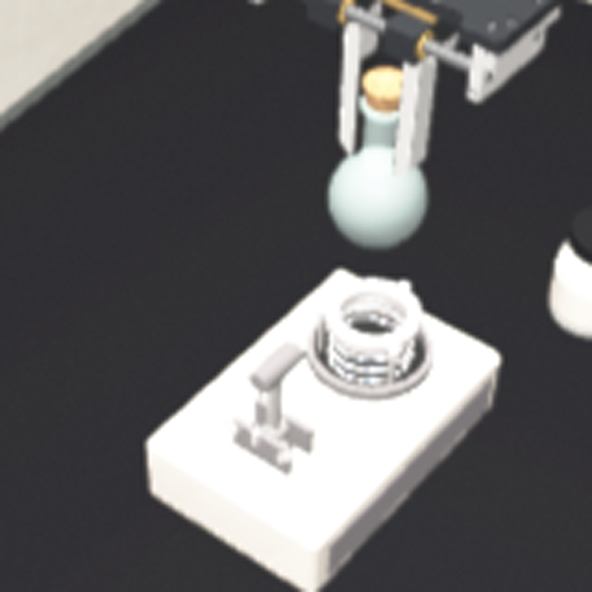

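View pics/top10.png

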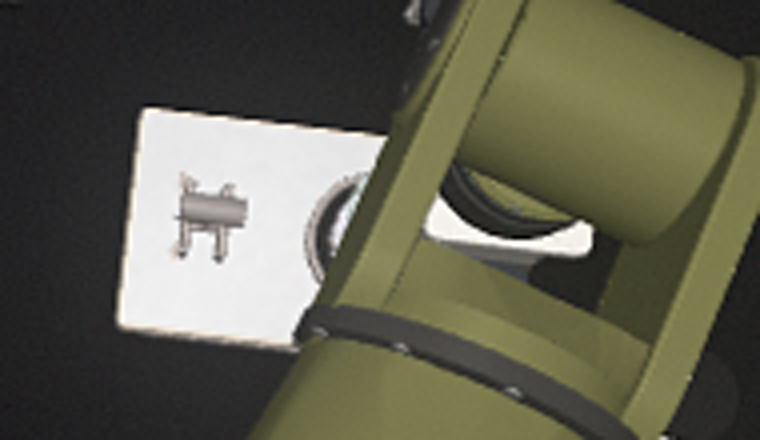

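View pics/w10.png

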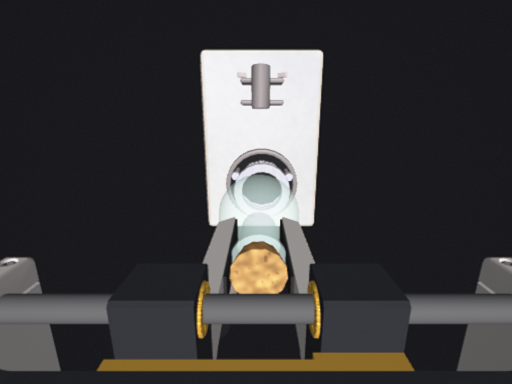

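```bash
python3 - <<'E'
from h import *
S=cam('side');W=cam('wrist')
print('bulb pred',proj(S,[[565.8,-218.2,222.5]]))
print('ring top pred',proj(S,[[566.5,-231.8,110]]),'hole interior')
f=np.load('side10.npz')['p']
g=cv2.cvtColor(f,cv2.COLOR_RGB2GRAY)
cv2.imwrite('pics/s10z.png',cv2.resize(f[85:172,255:305,::-1],None,fx=8,fy=6.5,interpolation=0))
# wrist: mixer edges midline
p=cv2.imread('pics/w10.png')
for r in (65,80,110,125,140):
    c=np.where(p[r].min(1)>120)[0]; c=c[(c>180)&(c<340)]; Q=plane(W,[[c[0]-.5,r],[c[-1]+.5,r]],65); print(r,c[0],c[-1],Q.mean(0).round(1),np.linalg.norm(Q[1]-Q[0]).round(1))
print('grip wrist',plane(W,[[261,87]],152),'collar', plane(W,[[262,186]],77))
E
```

```text
bulb pred [[280.71313502 113.53007917]]
ring top pred [[280.19763379 144.36119191]] hole interior
65 201 322 [582.8 -86.3  65. ] 147.8
80 201 321 [ 580.6 -103.2   65. ] 148.6
110 203 319 [ 577.3 -138.5   65. ] 147.6
125 204 318 [ 575.5 -156.8   65. ] 147.1
140 205 317 [ 573.8 -175.7   65. ] 146.6
grip wrist [[ 578.45184263 -118.20750393  152.        ]] collar [[ 569.44747714 -234.14858085   77.        ]]
```

View pics/s10z.png

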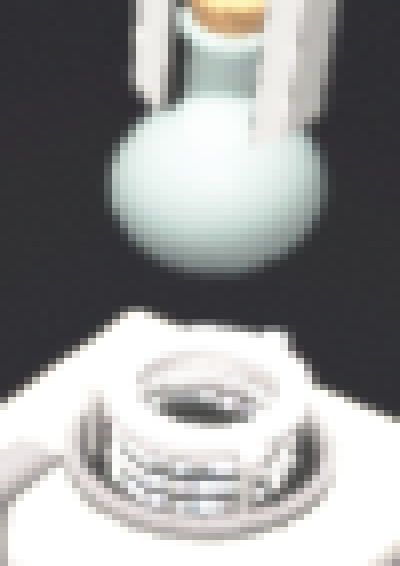

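Request:
{"fn": "carry_out", "kwargs": {
  "deltas": [
    [[-0.3, 0.1, 0], 0, 0.1],
    [[-0.5, 0.1, 0], 0, 0.1],
    [[-0.4, 0.1, 0], 0, 0.1],
    [[-0.15, 0, 0.3], 0, 0.1],
    [[0, 0, 0.7], 0, 0.1],
    [[0, 0, 1], 0, 0.1],
    [[0, 0, 1.2], 0, 0.1],
    [[0, 0, 1.2], 0, 0.1],
    [[0, 0, 1.2], 0, 0.1],
    [[0, 0, 1], 0, 0.1],
    [[0, 0, 0.8], 0, 0.1],
    [[0, 0, 0.5], 0, 0.1],
    [[0, 0, 0.3], 0, 0.1],
    [[0, 0, 0], 0, 0.1],
    [[0, 0, 0], 0, 0.1]
  ]
}}

```text
clock: 18.23
eef_pos: [567.6, -232.6, 194.2]
eef_rot: [3.141, 0.0, 1.474]
wrist_force: [-0.1, -0.4, -1.6]
finger_gap: 28.5
```

```bash
python3 - <<'E'
from tilt import *
s,C,p,P=tilt();print(s['eef_pos'],s['eef_rot'],s['wrist_force'],s['moment'],s['finger_gap'])
p,d=vision.camera('side');cv2.imwrite('pics/side11.png',cv2.resize(p[60:220,180:340,::-1],None,fx=3.7,fy=3.7,interpolation=2))
E
```

```text
stopper plane [ 8.0000e-03 -0.0000e+00 -3.4898e+01]
[ 567.59473402 -232.613185    194.22649427] [3.14101183e+00 2.04559149e-04 1.47427193e+00] [-0.10615214 -0.44409453 -1.63294135] [-0.07121837  0.05785145  0.04514884] 28.496166062369067
```

View pics/side11.png

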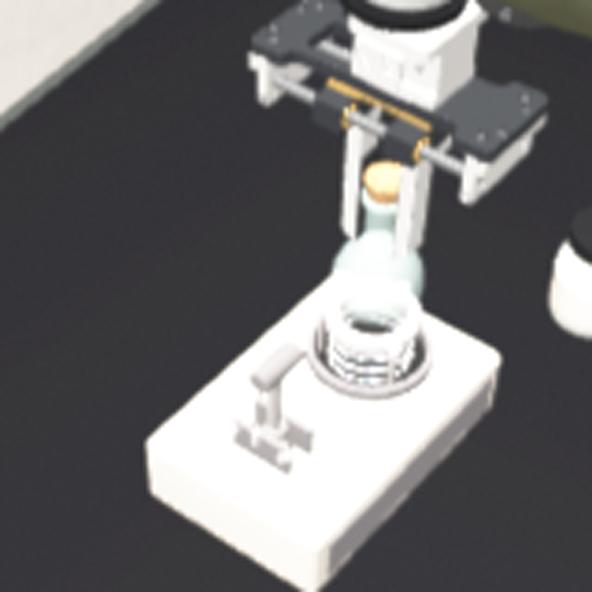

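```bash
python3 - <<'E'
from h import *
S=cam('side')
print((proj(S,[[567.6,-232.6,141],[567.6,-232.6,109],[567.6,-232.6,229],[567.6,-232,110]])+[1.4,0]-[180,60])*3.7)
p=cv2.imread('pics/side11.png'); cv2.imwrite('pics/side11z.png',cv2.resize(p[140:400,290:470],None,fx=3,fy=2.3,interpolation=2))
E
```

```text
[[378.07008319 278.31598866]
 [375.0360928  311.90578927]
 [387.21152142 177.10964095]
 [374.70399167 311.37431527]]
```

View pics/side11z.png

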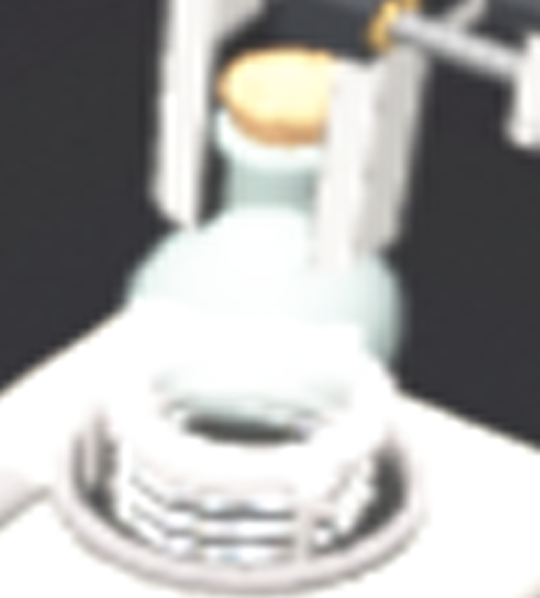

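Request:
{"fn": "carry_out", "kwargs": {
  "deltas": [
    [[0, 0, 0.2], 0, 0.1],
    [[0, 0, 0.2], 0, 0.1],
    [[0, 0, 0.2], 0, 0.1],
    [[0, 0, 0.1], 0, 0.1],
    [[0, 0, 0.1], 0, 0.1],
    [[0, 0, 0.1], 0, 0.1],
    [[0, 0, 0.1], 0, 0.1],
    [[0, 0, 0], 0, 0.1],
    [[0, 0, 0], 0, 0.1]
  ]
}}

```text
clock: 19.08
eef_pos: [567.6, -232.5, 184.1]
eef_rot: [3.141, 0.0, 1.474]
wrist_force: [1.7, 0.3, 0.7]
finger_gap: 28.7
```

Request:
{"fn": "carry_out", "kwargs": {
  "deltas": [
    [[0, 0, 0.1], 0, 0.1],
    [[0, 0, 0.1], 0, 0.1],
    [[0, 0, 0.1], 0, 0.1],
    [[0, 0, 0.1], 0, 0.1],
    [[0, 0, 0.1], 0, 0.1],
    [[0, 0, 0], 0, 0.1],
    [[0, 0, 0], 0, 0.1]
  ]
}}

```text
clock: 19.67
eef_pos: [567.5, -232.5, 178.9]
eef_rot: [3.141, 0.0, 1.474]
wrist_force: [1.4, -0.3, 3.1]
finger_gap: 28.3
```

```bash
python3 - <<'E'
from tilt import *
s,C,p,P=tilt();print(s['eef_pos'],s['eef_rot'],s['wrist_force'],s['moment'],s['finger_gap'])
p,d=vision.camera('side');cv2.imwrite('pics/side12.png',cv2.resize(p[60:220,180:340,::-1],None,fx=3.7,fy=3.7,interpolation=2))
E
```

```text
stopper plane [-0.000e+00  2.000e-03 -3.503e+01]
[ 567.50940656 -232.53892165  178.92096442] [3.14138916e+00 5.14578232e-05 1.47433357e+00] [ 1.35390445 -0.29623329  3.05524449] [ 0.06757044 -0.22281354 -0.02767872] 28.320752541529078
```

View pics/side12.png

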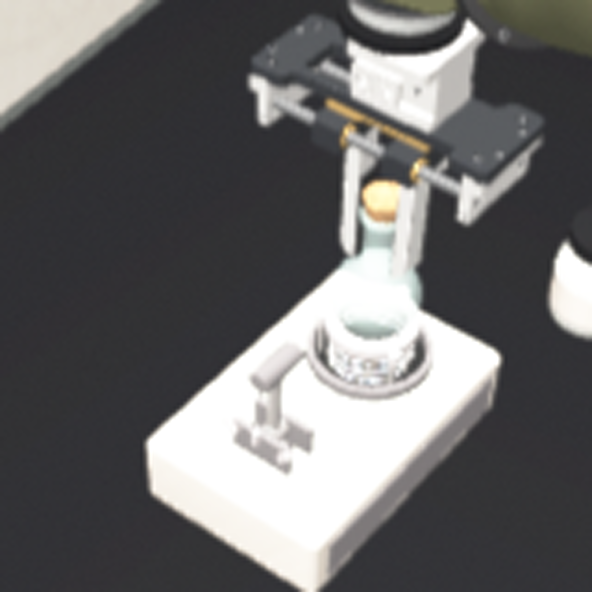

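Request:
{"fn": "carry_out", "kwargs": {
  "deltas": [
    [[0, 0.03, 0.1], 0, 0.1],
    [[0, 0.03, 0.1], 0, 0.1],
    [[0, 0, 0.1], 0, 0.1],
    [[0, 0, 0.1], 0, 0.1],
    [[0, 0, 0.1], 0, 0.1],
    [[0, 0, 0.1], 0, 0.1],
    [[0, 0, 0.1], 0, 0.1],
    [[0, 0, 0.1], 0, 0.1],
    [[0, 0, 0.1], 0, 0.1],
    [[0, 0, 0.1], 0, 0.1],
    [[0, 0, 0], 0, 0.1],
    [[0, 0, 0], 0, 0.1]
  ]
}}

```text
clock: 20.77
eef_pos: [568.1, -232.6, 169.1]
eef_rot: [3.141, 0.0, 1.474]
wrist_force: [0.6, 1.4, 6.2]
finger_gap: 28.5
```

```bash
python3 - <<'E'
from tilt import *
s,C,p,P=tilt();s=manip.read_state();print(s['eef_pos'],s['eef_rot'],s['wrist_force'],s['moment'],s['finger_gap'])
E
```

```text
stopper plane [-1.0000e-03  2.0000e-03 -3.5021e+01]
[ 568.14893833 -232.5824051   169.09605724] [3.14114497e+00 1.13192845e-04 1.47432874e+00] [0.97032485 1.23995969 6.6762566 ] [ 0.24555393  0.11863788 -0.03814103] 28.791772003792616
```

Request:
{"fn": "carry_out", "kwargs": {
  "deltas": [
    [[0.03, 0, 0.1], 0, 0.1],
    [[0.03, 0, 0.1], 0, 0.1],
    [[0, 0, 0.1], 0, 0.1],
    [[0, 0, 0.1], 0, 0.1],
    [[0, 0, 0], 0, 0.1],
    [[0, 0, 0], 0, 0.1]
  ]
}}

```text
clock: 21.32
eef_pos: [568.2, -232.1, 165.3]
eef_rot: [3.141, 0.0, 1.474]
wrist_force: [0.1, 1.2, 8.0]
finger_gap: 28.9
```

```bash
python3 - <<'E'
from tilt import *
s,C,p,P=tilt();s=manip.read_state();print(s['eef_pos'],s['wrist_force'],s['moment'],s['finger_gap'])
E
```

```text
stopper plane [-3.0000e-03  4.0000e-03 -3.5043e+01]
[ 568.26574823 -232.09120788  165.3225591 ] [0.70972907 0.98185668 7.22176944] [ 0.18561597  0.16670127 -0.03082622] 28.68303551266821
```

Request:
{"fn": "carry_out", "kwargs": {
  "deltas": [
    [[0, 0, 0.05], 0, 0.1],
    [[0, 0, 0.05], 0, 0.1],
    [[0, 0, 0], 0, 0.1],
    [[0, 0, 0], 0, 0.1]
  ]
}}

```text
clock: 21.7
eef_pos: [568.3, -232.1, 164.4]
eef_rot: [3.141, 0.0, 1.474]
wrist_force: [-0.2, 1.3, 8.3]
finger_gap: 28.6
```

Request:
{"fn": "carry_out", "kwargs": {
  "deltas": [
    [[0, 0, 0.05], 0, 0.1],
    [[0, 0, 0.05], 0, 0.1],
    [[0, 0, 0], 0, 0.1],
    [[0, 0, 0], 0, 0.1]
  ]
}}

```text
clock: 22.03
eef_pos: [568.3, -232.1, 163.4]
eef_rot: [3.141, 0.0, 1.474]
wrist_force: [-0.0, 2.3, 8.3]
finger_gap: 28.5
```

Request:
{"fn": "carry_out", "kwargs": {
  "deltas": [
    [[0.03, 0, 0.05], 0, 0.1],
    [[0.03, 0, 0.05], 0, 0.1],
    [[0, 0, 0], 0, 0.1],
    [[0, 0, 0], 0, 0.1]
  ]
}}

```text
clock: 22.37
eef_pos: [568.6, -231.7, 163.1]
eef_rot: [3.14, 0.001, 1.474]
wrist_force: [0.1, 1.5, 14.1]
finger_gap: 28.9
```

```bash
python3 - <<'E'
from tilt import *
s,C,p,P=tilt();s=manip.read_state();print(s['eef_pos'],s['wrist_force'],s['moment'],s['finger_gap'])
p,d=vision.camera('side');cv2.imwrite('pics/side13.png',cv2.resize(p[85:185,230:330,::-1],None,fx=6,fy=6,interpolation=2))
C=cam('side');v,u=np.mgrid[0:384,0:512]; P=deproj(C,u.ravel(),v.ravel(),d.ravel()).reshape(384,512,3)
r=np.hypot(P[:,:,0]-568,P[:,:,1]+232); f0=np.load('side0.npz')['d']; P0=deproj(C,u.ravel(),v.ravel(),f0.ravel()).reshape(384,512,3); r0=np.hypot(P0[:,:,0]-568,P0[:,:,1]+232)
for a,b in((P0,r0),(P,r)):
    # near side of the ring's top face, facing camera
    m=(b>27)&(b<33)&(a[:,:,2]>80)&(a[:,:,2]<118)&((a[:,:,0]-568)*(-.6)+(a[:,:,1]+232)*.8>15); print(m.sum(),np.percentile(a[:,:,2][m],[25,50,75,90]))
E
```

```text
stopper plane [ 8.0000e-03  8.0000e-03 -3.5148e+01]
[ 568.60137205 -231.6303784   163.14156856] [-0.15051122  1.29756464 13.37631683] [ 0.1978477   0.24344521 -0.0093089 ] 28.21584449658696
101 [ 94.69280289 105.99466528 110.1410587  111.45046155]
145 [ 89.65248773 101.62267312 111.98092655 115.33547249]
```

View pics/side13.png

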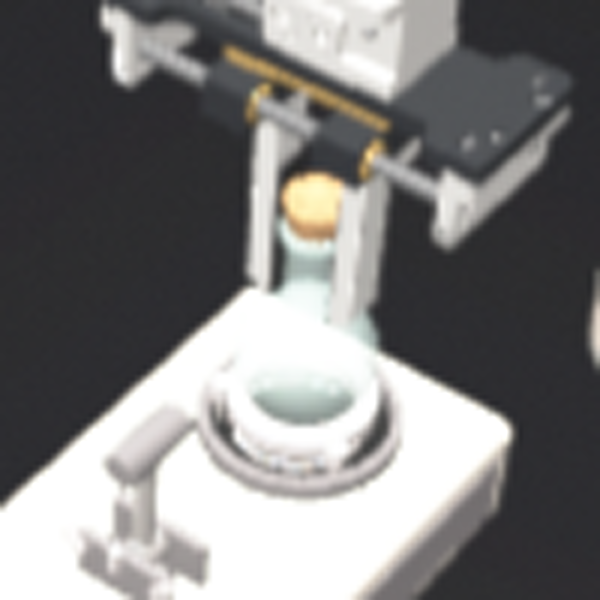

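Request:
{"fn": "carry_out", "kwargs": {
  "deltas": [
    [[0, 0, 0], 0, 0.1],
    [[0, 0, 0], 0, 0.1],
    [[0, 0, 0], 0, 0.1],
    [[0, 0, 0], 0, 0.1],
    [[0, 0, 0], 0, 0.1],
    [[0, 0, 0], 0, 0.1]
  ]
}}

```text
clock: 22.97
eef_pos: [568.6, -231.7, 163.2]
eef_rot: [3.139, 0.001, 1.474]
wrist_force: [-0.8, 0.8, 12.5]
finger_gap: 28.8
```

```bash
python3 - <<'E'
from tilt import *
s,C,p,P=tilt();s=manip.read_state();print(s['clock'],s['eef_pos'],s['wrist_force'],s['finger_gap'])
C=cam('top');p,d=vision.camera('top')
v,u=np.mgrid[0:384,0:512]; P=deproj(C,u.ravel(),v.ravel(),d.ravel()).reshape(384,512,3);z=P[:,:,2]
b=(z>135)&(z<165)&(d>0)&(np.hypot(P[:,:,0]-577,P[:,:,1]+117)<30)
print('lever',b.sum(),cv2.minAreaRect(P[b][:,:2].astype(np.float32)),np.percentile(z[b],80))
cv2.imwrite('pics/top14.png',p[:,:,::-1])
E
```

```text
stopper plane [ 1.3000e-02  4.0000e-03 -3.5086e+01]
23.0167 [ 568.59750993 -231.67613274  163.13239303] [-0.68739456  1.44120946 12.46436424] 28.791503056860154
lever 123 ((576.0336303710938, -117.79884338378906), (39.8027458190918, 17.847864151000977), 84.42228698730469) 157.7646331504212
```

View pics/top14.png

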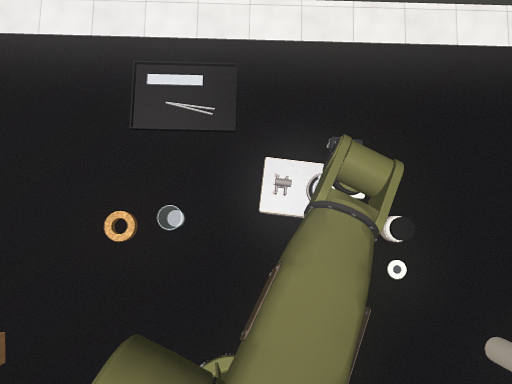

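```bash
python3 -c "
from h import *
print(workorder.sign_off()); s=manip.read_state(); print(s['clock'],s['eef_pos'],s['wrist_force'])"
```

```text
the job is handed in; nothing more can be done
None
the job is handed in; nothing more can be done
```

I set the lever to medium and let go. I then put the flask upright into the sprung ring, pressed it down to the stop in small steps, and handed in at about 23 s while still holding it.

**Last checks**
- **Lever:** the grip centre read (576, -118) mm with its top at about 157 mm. That is within 1 mm of directly over the hinge, so straight up.
- **Bottom stop:** the force followed the spring to about 8.3 N, then jumped to 14 N about 20 mm below where the flask first touched the ring. This is from force and tool height only; the attempt to read the ring's height from depth gave no clear answer.
- **Flask:** the stopper's top sloped less than 1°, and the flask did not visibly slip in the grip while pressing.
- **Beaker and jar:** the beaker is where it was at the start in the top view. The jar is partly hidden behind the arm there, but its visible part has not moved.

**What disagreed**
- **Grip:** the fingers closed to about 28.7 mm, not the neck's 24 mm. They hold the flask by its lip, and a second grasp 3 mm lower gave the same result. I kept that grip at 38 N.
- **Cameras:** the wrist camera placed the mixer 2–4 mm away from the top camera, so I used values in between and trimmed them by the contact force.
- **Pressing force:** it eased from about 14 N to 12.5 N in the last half second. That is still above the roughly 9.5 N needed to stay on the stop.

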